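Guide pin in, then hold the flanged tube level over the test block

ROBOT

A 6-joint arm with a two-finger parallel gripper is mounted at the origin on the work surface. World frame = base frame: x ahead of the robot, y to its left, z up, the work surface at z = 0. Lengths are in mm, angles in rad, forces in N, time in s.
With the tool pointing down it reaches from about 275 to 875 mm from the base axis. Payload 12.5 kg.
Tool frame: the origin (TCP) lies on the centre line of the jaws, within the pads' length; the fingertips stand ahead of it and the grasp point (between the pads) lies 6 mm ahead of it (robot.finger_overhang is the z of the fingertips in the tool frame, in mm); z points along the fingers, y is the direction in which the jaws open and shut (so a half turn about z gives the same grasp; the last joint's range is limited). The gripper opens to 85 mm and grips with 20 to 120 N. Pads are 22 mm wide; open, the fingers measure 114 mm over their backs; the gripper's body (76 mm by 85 mm) begins 54 mm behind the grasp point. The pads swing forward as they close: fully open they stand 13 mm farther back than shut.
Start: joints at [-1.279, 0.351, 1.652, -0, 1.139, -0.085], TCP at [202.389, -511.394, 256.29] pointing down, gripper open.
Joint ranges: [-2.75, 2.75], [-0.79, 2.1], [0.01, 2.65], [-1.57, 4.71], [0.07, 3.14], [-2.87, 2.87]. Speed limits (rad/s): [2.22, 2.22, 2.79, 3.14, 3.14, 3.14].

INTERFACE

Orientations are given as a unit quaternion [w, x, y, z].
In Python, from cell import robot, eyes gives the robot as it stands.
- The arm moves only by the shell command python3 -m creep 'ROWS' [OPENING] [FORCE]. ROWS is text: rows parted by semicolons, each of 4 numbers parted by spaces: the shift along the tool's x, y, z in units of 25 mm (1.0 is 25 mm), then the turn about the tool's z in degrees. In form: dx dy dz yaw; .... A call has 1 to 8 rows; each row shifts and turns the commanded pose from where the row before left it, along the tool's axes as they then stand; what a row does not reach is not made up. A row lasts 1/12 s, in which the tool goes at most 41.7 mm and 7.16 degrees, less where a joint would pass 70% of its speed; a pose out of reach is approached as far as the arm can. A call is refused whole if a number of a shift passes 1 or a number of a turn 7.16, either way. A call with a gripper value outside its range is refused whole. OPENING is the opening, from 0 (shut) to 1 (fully open), set as the call begins (- or left out, the last holds). The fingers move at their own pace and stop on an object; FORCE is the grip in N (left out, the last holds). Time passes only in rows, so rows that do not move let the fingers close. It gives the time, the measured TCP pose, the force and the opening at its end, in the units of the state.
- robot.observe(): the state, without advancing time (a new reading comes with each control period).
- eyes.read_camera(name): name is "side" or "top"; returns the picture (480x640x3 uint8, blue, green, red); there is no depth.
- eyes.camera_info(name): a dict with "K" (3x3 intrinsics, pixels), "extrinsics" (4x4, takes a point from world to camera coordinates). Camera axes: x right, y down, z forward; pixel columns grow to the right and rows downward; lengths in mm; the calibration is good to about 2 mm. A picture is of the moment at which its call begins. camera_info takes no time and is no camera call.
- robot.close_job(): hands the job in, once; it reports no verdict.
The state is a dict: "t": time; "joint_positions": joint angles; "joint_vel": joint speeds; "joint_efforts": joint torques, N m; "position": TCP position; "ee_rot": TCP orientation; "wrist_force": force on the tool from outside, world axes, zero at the start; "ft_torque": the same for the moment, N m; "gripper_width": finger opening in mm.
Only numpy, scipy, OpenCV 4.12 (cv2) and the standard library are available. Lean on these libraries where they do the work, as an engineer would, in place of code of your own. Each camera call takes 0.05 s, during which the arm holds its last target. There are 200 camera calls.

TASK

Get the flanged tube ready to go on the pressure-test block: first take the loose guide pin from the drilled wooden rack, lower it fully home into the empty hole in the top of the block, and leave it standing there. Then grip the flanged tube by its balance point, lift it off the bench and finish while still holding it, still and level, over the block with its flange about 3 cm clear above the tops of the pins, each bolt hole over its own pin and the tube's tail over the saddle, so that a seal can be fitted underneath. Do not put it down or let go, and do not knock the other fittings and tools about.

Things in the scene. Friction and masses are not known exactly. Their poses are not given: they have to be found in the camera images.
- pin: loose guide pin: plain dark steel rod, 12 mm in diameter, 80 mm long, both ends tapered to 7 mm over the last 5 mm; origin at the centre of its lower end, z up along the rod. Stands upright in one of the three holes of the rack, 50 mm of it showing, and is the only one there without a head. 70 g
- rack: drilled wooden block 150 x 45 x 35 mm (x, y, z), fixed to the bench; origin at the centre of its underside; three holes 13.5 mm wide and 30 mm deep in a row along its x at -45, 0 and 45 mm, which hold the pin and the two cap screws in any order
- screw0: black cap screw 70 mm long standing in the rack, head 18 mm wide and 12 mm high at the top; origin at its lower end. To be left there
- screw1: a second cap screw, the same
- fixture: pressure-test block, fixed to the bench; origin on the bench under its port, x towards its saddle. Base plate 12 mm thick, from x = -65 to 165 mm, 110 mm wide; on it, centred at the origin, a steel port block 70 x 100 mm (x, y), top 52 mm above the bench, with the empty hole at y = +30 mm, a fixed guide pin at y = -30 mm and a gauge on its -x side (to x = -82 mm, 55 mm high)
- fixture_hole (a point): centre of the mouth of the empty hole in the top of the port block, 52 mm above the bench; the hole is 13.5 mm wide and 30 mm deep (blind), so a pin fully home stands 50 mm out of it, as high as the fixed pin
- fixture_pin (a point): centre of the top of the fixed guide pin (12 mm wide), 102 mm above the bench, 60 mm from the empty hole
- fixture_saddle (a point): bottom of the notch in the black saddle on a post at the fixture's x = 125 mm, 101 mm above the bench; the notch is 30 mm wide, runs along the fixture's x, and its cheeks rise to 117 mm
- tube: flanged steel tube, loose, about 0.72 kg: flange 46 x 88 x 14 mm (x, y, z), then an elbow into a straight round tube 22 mm thick along x, axis 60 mm above the flange's underside, bare from x = 35 to 150 mm, a nut and cap to x = 200 mm. Origin: centre of the flange's underside; z up, x to the tail. The flange is heavy: balance point on the straight tube at x = 49 mm. Starts level, tail in the rest
- tube_hole_a (a point): lower mouth of the flange's bolt hole (13.5 mm wide) at y = +30 mm of the tube's frame; belongs over the loose pin, once that is in the block
- tube_hole_b (a point): the same for the hole at y = -30 mm; belongs over the fixed pin
- tube_seat (a point): point on the tube's axis at x = 125 mm (60 mm above the flange underside); belongs over the saddle
- rest: wooden rest under the tube's tail, fixed to the bench, 30 x 70 mm (x along the tube), 63 mm high with a notch 28 mm wide and 14 mm deep; origin at the centre of its underside
- elbow: bystander: bent plated pipe fitting lying on the bench, about 90 mm long, 35 mm high
- nipple: bystander: short straight fitting standing on end, 56 mm high, 35 mm wide
- union: bystander: straight hex fitting lying on the bench, 64 mm long, 42 mm wide
- wrench: bystander: wrench 200 mm long lying on the bench
- tin: bystander: grey oil tin 66 mm wide, 115 mm high, standing on the bench
Not all that is in view belongs to the job. What is shaped like the tube but orange is not meant.

How it is judged:
By the outcome, as a careful person would: the job done as asked, in the order asked, and still so for the second after the job is handed in, while the arm keeps its last pose, push and grip.
It also fails if it takes over 61 s, if anything falls off the work surface, if the arm or the gripper's body presses on something with over 40 N, if the wrist force passes 120 N, or if a joint passes its speed limit or range.

## Working session

There is one attempt and no reset: what is moved stays moved. The work goes in short steps, Python scripts to look and compute and a shell command to move; the robot and the scene stay as the last step left them, time stands still between calls to the robot, and variables do not carry over. Pictures are saved under pics/ and viewed, on a budget of 10 in all, crops included, one or two more only if the job needs it, and the job is handed in when it is done.

```bash
mkdir -p pics; ls; cat > h.py <<'E'
import numpy as np, cv2
from cell import robot, eyes
from scipy.spatial.transform import Rotation as R
def snap(n,f=None):
    im=eyes.read_camera(n).copy()
    if f: cv2.imwrite('pics/'+f,im)
    return im
def cam(n):
    i=eyes.camera_info(n); return np.array(i['K']),np.array(i['extrinsics'])
def ray(n,u,v):
    K,E=cam(n); Rm,t=E[:3,:3],E[:3,3]
    return -Rm.T@t, Rm.T@np.linalg.solve(K,[u,v,1.])
def onz(n,u,v,z):
    c,d=ray(n,u,v); return c+d*(z-c[2])/d[2]
def proj(n,p):
    K,E=cam(n); q=K@(E[:3,:3]@np.array(p,float)+E[:3,3]); return q[:2]/q[2]
def tri(uv1,uv2):
    c1,d1=ray('top',*uv1);c2,d2=ray('side',*uv2)
    s=np.linalg.lstsq(np.c_[d1,-d2],c2-c1,rcond=None)[0]
    a,b=c1+s[0]*d1,c2+s[1]*d2
    return (a+b)/2,np.linalg.norm(a-b)
def to_tool(dp):
    o=robot.observe(); q=o['ee_rot']
    return R.from_quat([q[1],q[2],q[3],q[0]]).inv().apply(dp)/25
E
python3 - <<'E'
from h import *
for n in('top','side'):
    snap(n,n+'0.png'); K,E=cam(n); print(n,K.round(1).tolist(),'c',(-E[:3,:3].T@E[:3,3]).round(),E[:3,:3].round(2).tolist())
o=robot.observe(); print(o, robot.finger_overhang)
E
```

```text
pics
top [[582.2, 0.0, 318.3], [0.0, 582.2, 235.4], [0.0, 0.0, 1.0]] c [ 369.  -45. 1362.] [[-0.0, -1.0, 0.0], [-0.99, 0.0, -0.11], [0.11, -0.0, -0.99]]
side [[451.2, 0.0, 321.6], [0.0, 451.2, 238.0], [0.0, 0.0, 1.0]] c [-119.  635.  597.] [[-0.75, -0.66, -0.02], [-0.31, 0.38, -0.87], [0.58, -0.65, -0.49]]
{'t': 0.1, 'joint_positions': array([-1.27856968e+00,  3.51150199e-01,  1.65235467e+00,  2.16270742e-05,
        1.13912291e+00, -8.46321792e-02]), 'joint_vel': array([ 0.00023546, -0.00083268, -0.00321636, -0.00093276,  0.00132159,
       -0.00034533]), 'joint_efforts': array([ 2.91868237e-04, -5.06834686e+01, -2.91876554e+01, -8.53157076e-05,
        2.66816540e-03,  2.22732160e-05]), 'position': array([ 202.33317971, -511.13531286,  255.83192341]), 'ee_rot': array([-5.15796178e-04,  9.82300360e-01,  1.87311863e-01, -4.38589501e-05]), 'wrist_force': array([ 0.63622859, -0.0079969 , -0.65939601]), 'ft_torque': array([ 0.03908843, -0.01386174,  0.02209406]), 'gripper_width': 85.25691255078512} 25.0
```

View pics/top0.png

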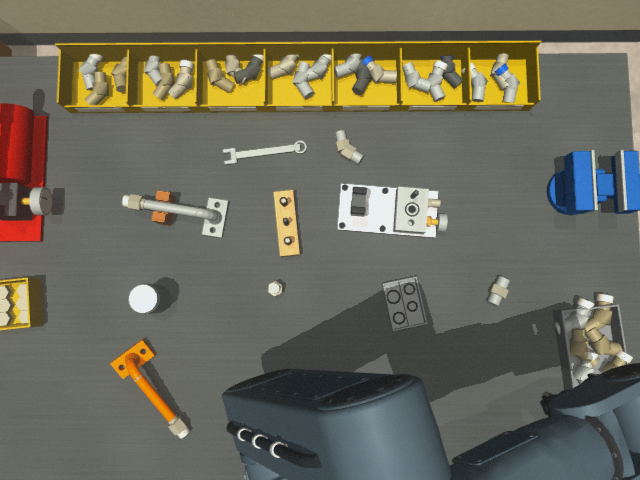

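View pics/side0.png

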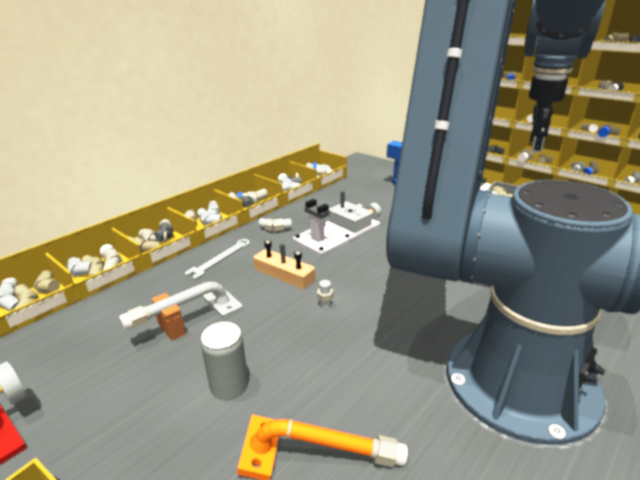

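Top view: the tube lies with its flange at about (215,217) and tail at (128,200). The rack is at (287,222) and the fixture port at (412,210), with the saddle at (358,203). Side view: the middle rod of the rack, at (282,250), has no head, so it is the pin. I'll zoom in for accurate picks.

```bash
python3 - <<'E'
import cv2,numpy as np
t=cv2.imread('pics/top0.png');s=cv2.imread('pics/side0.png')
z=lambda i,x,y,w,h,k:cv2.resize(i[y:y+h,x:x+w],None,fx=k,fy=k,interpolation=cv2.INTER_CUBIC)
c=np.zeros((600,800,3),np.uint8)
def put(i,x,y): c[y:y+i.shape[0],x:x+i.shape[1]]=i
put(z(t,270,178,100,75,4),0,0)   # rack+saddle
put(z(t,385,178,65,75,4),400,0) 
put(z(t,195,190,35,50,4),660,0)
put(z(s,250,185,133,100,3),0,300)
put(z(s,115,275,133,75,3),400,300)
cv2.imwrite('pics/crop1.png',c)
E
```

```text
(no output)
```

View pics/crop1.png

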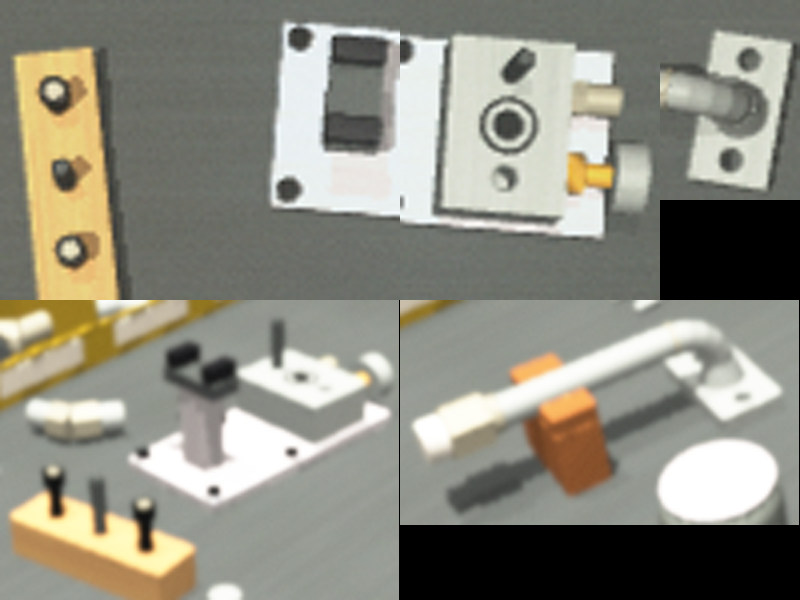

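The crop shows the headless pin with its top at about (284.3,218.5). The empty hole is at (410.7,222.1) and the fixed pin's top at (416.6,191.2). The flange holes are at (216.9,204.4) and (212.7,229.4). I'll cast rays through these points.

```bash
python3 - <<'E'
from h import *
np.set_printoptions(precision=1,suppress=True)
P=lambda x,y,x0,y0,k,X=0,Y=0:(x0+(x-X+.5)/k-.5,y0+(y-Y+.5)/k-.5)
r=lambda x,y:P(x,y,270,178,4)
f=lambda x,y:P(x,y,385,178,4,400)
g=lambda x,y:P(x,y,195,190,4,660)
s=lambda x,y:P(x,y,250,185,3,0,300)
T=lambda n,p,z:print(n,onz('top',*p,z))
T('pin top',r(58,163),85);T('pin base',r(69,186),35)
T('screwA',r(55,92),75);T('screwB',r(71,250),75)
T('hole',f(505,179),52);T('port',f(508,124),52);T('fpinbase',f(509,79),52);T('fpintop',f(528,54),102)
bl=[onz('top',*f(*q),52) for q in((452,35),(575,44),(560,216),(438,210))];print('block c',np.mean(bl,0),bl)
for n,c in(('saddleL',(358,50)),('saddleR',(354,131))):T(n,r(*c),117)
T('plateL',r(300,38),12);T('plateR',r(288,190),12)
T('fl1',g(749,59),14);T('fl2',g(732,160),14)
fl=[onz('top',*g(*q),14) for q in((714,31),(794,41),(768,190),(688,178))];print('fl c',np.mean(fl,0),fl)
T('cap end',(124,200),60);T('tube mid',(180,208.5),71)
print('tri pin',tri(r(58,163),s(97,480)),'tri fpin',tri(f(528,54),s(278,322)))
E
```

```text
pin top [548.6  30.   85. ]
pin base [542.3  26.6  35. ]
screwA [590.2  32.3  75. ]
screwB [501.2  23.3  75. ]
hole [ 542.7 -255.8   52. ]
port [ 574.3 -258.2   52. ]
fpinbase [ 600.2 -259.4   52. ]
fpintop [ 605.3 -262.   102. ]
block c [ 573.2 -257.2   52. ] [array([ 625.9, -227.4,   52. ]), array([ 620.3, -297.5,   52. ]), array([ 521.4, -286.5,   52. ]), array([ 525.2, -217.5,   52. ])]
saddleL [ 605.2 -134.6  117. ]
saddleR [ 560.8 -131.9  117. ]
plateL [ 632.5 -108.1   12. ]
plateR [ 542.3 -100.2   12. ]
fl1 [592.5 191.8  14. ]
fl2 [532.9 200.9  14. ]
fl c [562.5 196.1  14. ] [array([609.2, 212.6,  14. ]), array([603.1, 165.6,  14. ]), array([515.2, 179.7,  14. ]), array([522.5, 226.4,  14. ])]
cap end [595.9 394.3  60. ]
tube mid [574.1 264.4  71. ]
tri pin (array([548.2,  29.4,  82.4]), np.float64(2.233094110867671)) tri fpin (array([ 605.7, -262.5,   99.2]), np.float64(0.16149908929266396))
```

```bash
python3 -m creep '0 0 0 7.16;0 0 0 7.16;0 0 0 7.16;0.63 -1 0 0;0.63 -1 0 0;0.63 -1 0 0;0.63 -1 0 0;0.63 -1 0 0' 0.6 40
python3 -m creep '0.63 -1 0 0;0.63 -1 0 0;0.63 -1 0 0;0.63 -1 0 0;0.63 -1 0 0;0.63 -1 0 0;0.63 -1 0 0;0.63 -1 0 0'
python3 -m creep '0.63 -1 0 0;0.63 -1 0 0;0.63 -1 0 0;0.63 -1 0 0;0.63 -1 0 0;0.63 -1 0 0;0.63 -1 0 0;0.63 -0.6 0 0'
```

```text
t: 0.77
position: [281.3, -384.9, 256.0]
ee_rot: [-0.0, 1.0, 0.001, -0.0]
wrist_force: [0.7, -1.0, 0.1]
gripper_width: 51.3
t: 1.43
position: [406.9, -184.6, 256.2]
ee_rot: [-0.0, 1.0, 0.001, -0.0]
wrist_force: [0.2, 0.3, 0.3]
gripper_width: 51.5
t: 2.1
position: [532.5, 6.6, 256.0]
ee_rot: [-0.0, 1.0, 0.002, -0.0]
wrist_force: [0.4, -0.3, -0.3]
gripper_width: 51.1
```

```bash
python3 -m creep '0.54 -0.84 0 0;0 0 1 0;0 0 1 0;0 0 1 0;0 0 1 0;0 0 0.4 0;0 0 0 0;0 0 0 0'
python3 - <<'E'
from h import *
t=snap('top');s=snap('side');o=robot.observe();p=o['position'];print(p)
for n in('top','side'):print(n,proj(n,p+[0,0,-25]),proj(n,[546.5,28,85]))
z=lambda i,x,y,w,h,k:cv2.resize(i[y:y+h,x:x+w],None,fx=k,fy=k,interpolation=cv2.INTER_CUBIC)
cv2.imwrite('pics/c2.png',np.hstack([z(t,240,150,100,100,4),z(s,240,185,100,100,4)]))
E
```

```text
t: 2.77
position: [545.8, 25.3, 146.7]
ee_rot: [-0.0, 1.0, 0.001, -0.0]
wrist_force: [-0.2, -0.1, 0.9]
gripper_width: 51.0
[546.40474446  25.19699914 147.76492874]
top [285.32837967 216.94265516] [285.0221918  219.32010391]
side [282.28042701 228.60383662] [282.38265992 243.62482289]
```

View pics/c2.png

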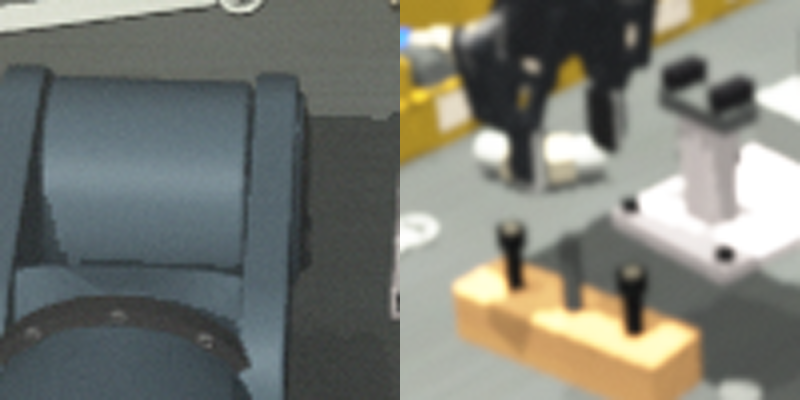

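Side view: the pin is centred under the open fingers. Going down to grip it.

```bash
python3 -m creep '0 -0.1 0.8 0;0 0 0.8 0;0 0 0.7 0;0 0 0.6 0;0 0 0 0;0 0 0 0'
python3 -m creep '0 0 0 0;0 0 0 0;0 0 0 0;0 0 0 0;0 0 0 0;0 0 0 0;0 0 0 0;0 0 0 0' 0 60
```

```text
t: 3.37
position: [546.1, 27.7, 74.7]
ee_rot: [0.0, 1.0, 0.001, 0.0]
wrist_force: [-0.7, 0.1, 0.6]
gripper_width: 51.5
t: 4.03
position: [546.2, 28.3, 74.9]
ee_rot: [-0.0, 1.0, 0.001, 0.001]
wrist_force: [0.6, 3.9, 6.1]
gripper_width: 10.1
```

```bash
python3 -m creep '0 0 -0.4 0;0 0 -0.8 0;0 0 -0.8 0;0 0 -1 0;0 0 -1 0;0 0 -0.8 0;0 0 -0.8 0;0 1 0 0'
python3 -m creep '0 1 0 0;0 1 0 0;0 1 0 0;0 1 0 0;0 1 0 0;0 1 0 0;0 1 0 0;0 1 0 0'
python3 -m creep '-0.1 1 0 0;0 0.8 0 0;0 0.5 0 0;0 0 1 0;0 0 0.5 0;0 0 0 0;0 0 0 0'
python3 - <<'E'
from h import *
t=snap('top');s=snap('side');o=robot.observe();p=o['position'];print(p,o['gripper_width'])
for n in('side',):print(n,proj(n,p+[0,0,-70]),proj(n,p+[0,0,10]),'hole',proj(n,[543.5,-255.5,52]))
z=lambda i,x,y,w,h,k:cv2.resize(i[y:y+h,x:x+w],None,fx=k,fy=k,interpolation=cv2.INTER_CUBIC)
cv2.imwrite('pics/c3.png',np.hstack([z(t,380,150,80,100,5),z(s,320,160,80,100,5)]))
E
```

```text
t: 4.7
position: [547.1, 4.8, 218.3]
ee_rot: [-0.0, 1.0, 0.002, 0.003]
wrist_force: [0.5, -0.7, 0.2]
gripper_width: 10.6
t: 5.37
position: [545.7, -198.5, 214.3]
ee_rot: [0.0, 1.0, 0.001, 0.0]
wrist_force: [-0.6, -0.7, -0.6]
gripper_width: 10.1
t: 5.95
position: [543.4, -254.0, 176.0]
ee_rot: [-0.0, 1.0, 0.001, -0.001]
wrist_force: [0.9, -0.2, 0.4]
gripper_width: 10.0
[ 544.12098486 -254.40039     177.24054364] 10.016986621685378
side [358.37206708 195.92053197] [359.02234986 167.43883931] hole [358.37381507 214.45968757]
```

View pics/c3.png

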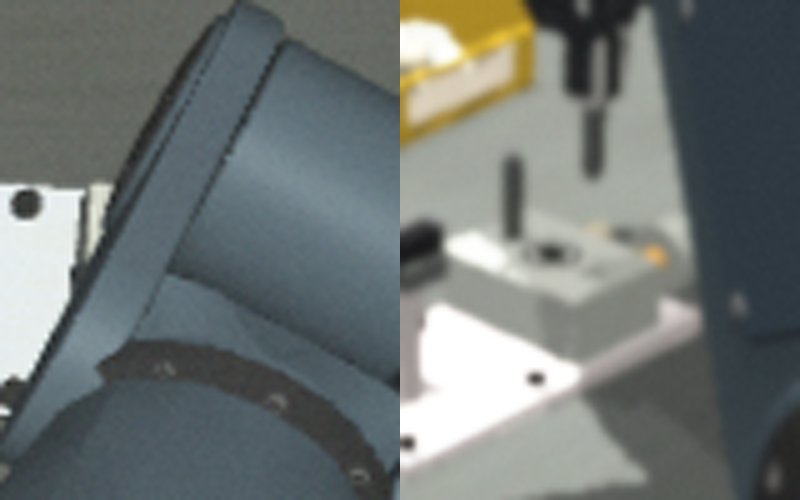

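Side view: the pin hangs straight, with its tip at (358.4,195.4), in line with the empty hole at about (358.5,214). Lowering it in stages with force checks.

```bash
python3 -m creep '-0.01 0.03 0.8 0;0 0 0.8 0;0 0 0.5 0;0 0 0 0'
python3 -m creep '0 0 0.12 0;0 0 0.12 0;0 0 0.12 0;0 0 0 0'
```

```text
t: 6.38
position: [542.6, -254.7, 122.0]
ee_rot: [-0.001, 1.0, 0.001, -0.001]
wrist_force: [-0.7, -0.1, -1.0]
gripper_width: 10.3
t: 6.72
position: [543.5, -255.5, 115.0]
ee_rot: [0.0, 1.0, 0.001, 0.0]
wrist_force: [-1.0, -0.5, -0.5]
gripper_width: 10.0
```

```bash
python3 -m creep '0 0 0.15 0;0 0 0.15 0;0 0 0.15 0;0 0 0.15 0;0 0 0 0'
python3 -m creep '0 0 0.08 0;0 0 0.08 0;0 0 0.08 0;0 0 0 0'
```

```text
t: 7.13
position: [543.2, -255.3, 98.9]
ee_rot: [-0.0, 1.0, 0.001, -0.0]
wrist_force: [0.1, 0.2, -0.6]
gripper_width: 10.1
t: 7.47
position: [543.3, -255.4, 93.4]
ee_rot: [-0.0, 1.0, 0.001, -0.0]
wrist_force: [0.5, 0.9, -1.7]
gripper_width: 10.2
```

```bash
python3 -m creep '0 0 0.06 0;0 0 0 0'
python3 -m creep '0 0 0.06 0;0 0 0 0'
```

```text
t: 7.63
position: [543.4, -255.4, 92.1]
ee_rot: [-0.0, 1.0, 0.001, -0.0]
wrist_force: [-0.6, 1.8, -2.2]
gripper_width: 10.0
t: 7.8
position: [543.7, -255.5, 91.8]
ee_rot: [0.0, 1.0, 0.001, 0.0]
wrist_force: [-2.4, 3.7, 9.6]
gripper_width: 10.3
```

Contact at the bottom of the hole: 9.6 N at TCP z 91.8, against 92 expected. Releasing the pin and backing off.

```bash
python3 -m creep '0 0 0 0;0 0 0 0;0 0 0 0;0 0 0 0;0 0 0 0;0 0 0 0' 0.6 60
python3 -m creep '0 0 -0.4 0;0 0 -1 0;0 0 -1 0;0 0 -1 0;0 0 -1 0;0 0 -0.6 0;0 -1 0 0;0 -1 0 0' 
python3 -m creep '0 -1 0 0;0 -1 0 0;0 -1 0 0;0 -1 0 0;0 -1 0 0;0 -1 0 0;0 -1 0 0;0 -1 0 0'  
python3 -m creep '0 -1 0 0;0 -1 0 0;0 -1 0 0;0 -1 0 0;0 -1 0 0;0 -1 0 0;0 -1 0 0;0 -1 0 0'  
python3 -m creep '0 -1 0 0;0.8 -1 0 0;0.3 0 0 -7.16;0 0 0 -7.16;0 0 0 -7.16;0 0 0 -7.16;0 0 0 -7.16;0 0 0 -7.16' 1
python3 -m creep '0 0 0 -7.16;0 0 0 -7.16;0 0 0 -7.16;0 0 0 -7.16;0 0 0 -7.16;0 0 0 -2.3;0 0 0 0;0 0 0 0'
python3 - <<'E'
from h import *
t=snap('top');s=snap('side');o=robot.observe();p=o['position'];print(p,o['ee_rot'],o['joint_positions'],to_tool([570.2-p[0],244.6-p[1],0]))
print(proj('top',[603.6,-260,102]),proj('top',[543.8,-255,102]))
z=lambda i,x,y,w,h,k:cv2.resize(i[y:y+h,x:x+w],None,fx=k,fy=k,interpolation=cv2.INTER_CUBIC)
c=np.hstack([z(t,380,165,80,100,5),z(s,310,160,80,100,5)])
cv2.imwrite('pics/c4.png',np.vstack([c[:400]]));cv2.imwrite('pics/s4.png',s)
E
```

```text
t: 8.3
position: [543.4, -255.5, 90.7]
ee_rot: [-0.0, 1.0, 0.001, -0.0]
wrist_force: [-0.0, -0.4, 0.8]
gripper_width: 51.0
t: 8.97
position: [543.5, -205.8, 217.7]
ee_rot: [0.001, 1.0, 0.0, 0.001]
wrist_force: [0.5, 0.0, -0.7]
gripper_width: 51.4
t: 9.63
position: [542.8, -4.3, 216.7]
ee_rot: [0.0, 1.0, 0.001, 0.0]
wrist_force: [0.1, 0.7, -0.4]
gripper_width: 51.4
t: 10.3
position: [542.4, 195.8, 216.7]
ee_rot: [-0.0, 1.0, 0.001, 0.0]
wrist_force: [0.2, -0.1, -0.0]
gripper_width: 51.3
t: 10.97
position: [570.0, 244.6, 216.6]
ee_rot: [0.0, 0.929, 0.37, 0.0]
wrist_force: [0.3, 0.5, 0.5]
gripper_width: 85.4
t: 11.63
position: [570.0, 244.6, 216.4]
ee_rot: [0.0, 0.76, 0.65, 0.0]
wrist_force: [-0.1, 0.3, 0.5]
gripper_width: 85.4
[569.95937883 244.54980144 216.14882496] [6.39973314e-05 7.59999250e-01 6.49923933e-01 1.29474390e-04] [ 3.30272889e-01  5.17937918e-01  1.50010316e+00 -2.61975914e-05
  1.12326368e+00  4.86111842e-01] [3.47736743e-03 9.19659805e-03 2.83744486e-06]
[415.75376575 191.86970271] [414.10163578 218.85747785]
```

View pics/c4.png

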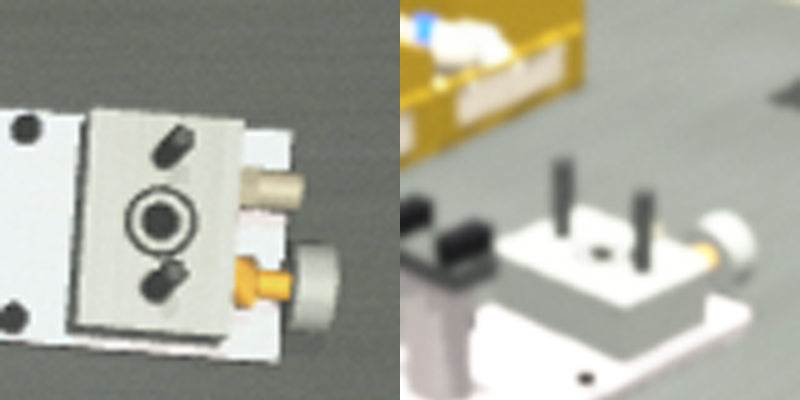

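Both views show the loose pin fully home, as tall as the fixed one. Now going down on the tube's balance point.

```bash
python3 -m creep '0 0 1 0;0 0 1 0;0 0 1 0;0 0 1 0;0 0 1 0;0 0 0.7 0;0 0 0.3 0;0 0 0 0'
python3 -m creep '0 0 0 0;0 0 0 0;0 0 0 0;0 0 0 0;0 0 0 0;0 0 0 0;0 0 0 0;0 0 0 0' 0 100
python3 -m creep '0 0 0 0;0 0 0 0;0 0 0 0;0 0 0 0' 
python3 -m creep '0 0 -0.2 0;0 0 -0.2 0;0 0 -0.2 0;0 0 -0.2 0;0 0 0 0;0 0 0 0' 
python3 - <<'E'
from h import *
t=snap('top','t5.png');s=snap('side','s5.png');o=robot.observe();print(o['position'],o['ft_torque'],o['wrist_force'])
z=lambda i,x,y,w,h,k:cv2.resize(i[y:y+h,x:x+w],None,fx=k,fy=k,interpolation=cv2.INTER_CUBIC)
cv2.imwrite('pics/c5.png',np.vstack([z(s,100,230,160,120,5)]))
E
```

```text
t: 12.4
position: [569.2, 244.3, 64.3]
ee_rot: [-0.001, 0.76, 0.65, -0.001]
wrist_force: [-0.5, -0.3, 0.1]
gripper_width: 85.0
t: 13.07
position: [570.2, 244.7, 66.8]
ee_rot: [0.0, 0.76, 0.65, 0.0]
wrist_force: [-2.0, -0.9, 6.9]
gripper_width: 19.4
t: 13.4
position: [570.2, 244.7, 66.8]
ee_rot: [0.0, 0.76, 0.65, 0.0]
wrist_force: [-2.1, -0.9, 6.7]
gripper_width: 19.5
t: 13.9
position: [570.0, 244.6, 86.1]
ee_rot: [0.0, 0.759, 0.651, 0.0]
wrist_force: [-0.1, -0.7, -6.4]
gripper_width: 19.4
[569.77143742 244.46914738  85.53644484] [-0.01019702 -0.00855071  0.03882715] [ 0.00907469 -0.56825119 -6.32610261]
```

View pics/c5.png

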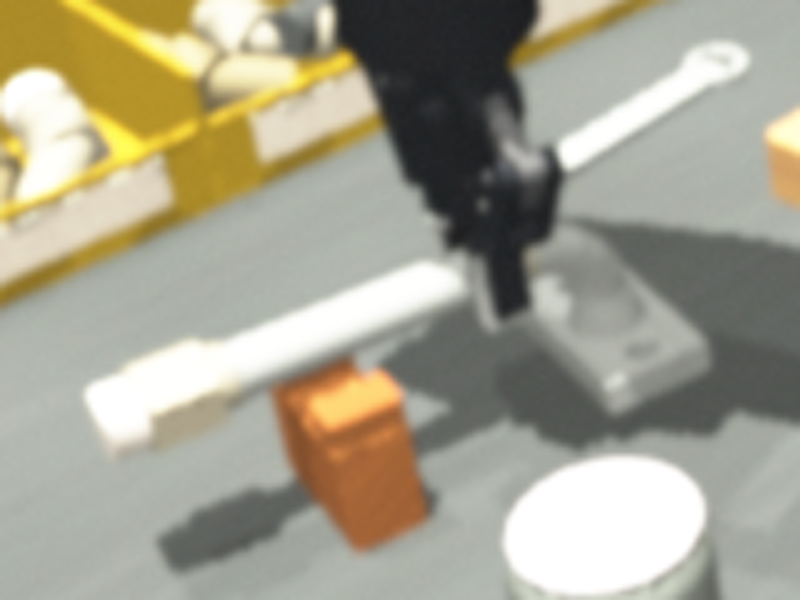

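Side view: the tube is off the bench and level, and the rest is empty. The weight reads about 6.5 N with almost no moment, so it is gripped at balance. Lifting and carrying.

```bash
python3 -m creep '0 0 -0.3 -2;0 0 -0.7 -2.1;0 0 -0.8 0;0 0 -0.8 0;0 0 -0.8 0;0 0 -0.8 0;0 0 -0.6 0;0 0 -0.4 0'
python3 -m creep '-0.2 0 0 0;-0.5 0.1 0 0;-0.8 0.1 0 0;-0.8 0.1 0 0;-0.8 0.1 0 0;-0.8 0.1 0 0;-0.8 0.1 0 0;-0.8 0.1 0 0'
python3 -m creep '-0.8 0.1 0 0;-0.8 0.1 0 0;-0.8 0.1 0 0;-0.8 0.1 0 0;-0.8 0.1 0 0;-0.8 0.1 0 0;-0.8 0.1 0 0;-0.8 0.1 0 0'
python3 -m creep '-0.8 0.1 0 0;-0.8 0.1 0 0;-0.8 0.1 0 0;-0.5 0 0 0;-0.3 0 0 0;-0.2 0 0 0;0 0 0 0;0 0 0 0'
python3 - <<'E'
from h import *
o=robot.observe();p=o['position'];print(o['ee_rot'],o['ft_torque'],to_tool(np.array([577.5,-209.1,199])-p))
E
```

```text
t: 14.67
position: [570.2, 244.7, 217.3]
ee_rot: [0.0, 0.736, 0.677, 0.001]
wrist_force: [-0.3, -0.1, -6.1]
gripper_width: 18.9
t: 15.33
position: [575.2, 104.0, 214.1]
ee_rot: [-0.001, 0.736, 0.677, -0.001]
wrist_force: [0.6, 0.1, -7.6]
gripper_width: 19.4
t: 16.0
position: [581.7, -57.0, 214.1]
ee_rot: [-0.001, 0.736, 0.677, -0.001]
wrist_force: [-0.2, 0.3, -7.2]
gripper_width: 19.2
t: 16.67
position: [583.1, -139.9, 215.6]
ee_rot: [-0.0, 0.736, 0.677, -0.0]
wrist_force: [-0.7, -0.6, -7.2]
gripper_width: 18.9
[-2.88403297e-04  7.35642240e-01  6.77370218e-01 -9.46881328e-06] [-0.00293112 -0.0008846   0.05221729] [-2.77865798  0.0060948   0.66150538]
```

```bash
python3 -m creep '-0.3 0 0 0;-0.6 0 0 0;-0.7 0 0 0;-0.6 0 0 0;-0.4 0 0.1 0;-0.18 0 0.2 0;0 0 0.2 0;0 0 0.12 0'
python3 -m creep '0 0 0 0;0 0 0 0;0 0 0 0'
python3 - <<'E'
from h import *
t=snap('top','t6.png');s=snap('side','s6.png');o=robot.observe();p=o['position'];print(o['ee_rot'],to_tool(np.array([577.5,-209.1,199])-p))
z=lambda i,x,y,w,h,k:cv2.resize(i[y:y+h,x:x+w],None,fx=k,fy=k,interpolation=cv2.INTER_CUBIC)
cv2.imwrite('pics/c6.png',np.vstack([z(s,270,130,133,100,6)]))
E
```

```text
t: 17.33
position: [577.1, -209.4, 199.1]
ee_rot: [-0.001, 0.736, 0.677, -0.0]
wrist_force: [-1.1, 0.8, -5.8]
gripper_width: 19.1
t: 17.58
position: [577.7, -209.1, 200.4]
ee_rot: [0.0, 0.735, 0.678, 0.0]
wrist_force: [0.5, -0.1, -5.4]
gripper_width: 19.1
[2.13720041e-04 7.35498520e-01 6.77526285e-01 1.18792638e-04] [ 0.00707788 -0.00975803  0.0639184 ]
```

View pics/c6.png

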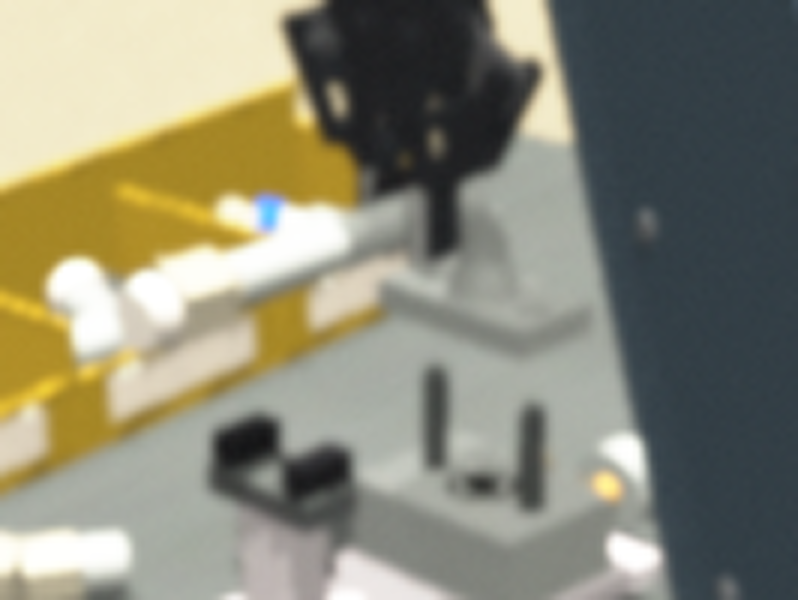

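```bash
python3 - <<'E'
from h import *
np.set_printoptions(precision=0,suppress=True)
a=np.radians(85.2);X=np.array([np.cos(a),np.sin(a)]);Y=np.array([-X[1],X[0]]);C=np.array([573.4,-257.9])
def px(x,y,z):return (proj('side',[*(C+x*X+y*Y),z])-[270,130])*6
for n,q in dict(near=(23,44,133),left=(23,-44,133),right=(-23,44,133),nearT=(23,44,147),pinF=(0,-30,102),pinL=(0,30,102),tail=(200,0,193),blockNear=(35,50,52),blockR=(-35,50,52),notch=(125,0,101),chL=(125,-20,117)).items():print(n,px(*q))
s=cv2.imread('pics/s6.png');d=lambda n,w:px(*n)
E
```

```text
near [522. 365.]
left [378. 312.]
right [593. 335.]
nearT [523. 335.]
pinF [435. 369.]
pinL [532. 406.]
tail [138. 323.]
blockNear [511. 546.]
blockR [614. 496.]
notch [282. 475.]
chL [249. 427.]
```

Predicted and seen pin tops agree to 1 or 2 crop px. The flange's edges look about 10 crop px (around 4 mm) higher than predicted, so I'll check with an overlay.

```bash
cat > ov.py <<'E'
from h import *
def overlay(src,out,dz=0,da=0,k=8,x0=275,y0=150):
    a=np.radians(85.2);X=np.array([np.cos(a),np.sin(a)]);Y=np.array([-X[1],X[0]]);C=np.array([573.4,-257.9])
    s=cv2.imread(src);c=cv2.resize(s[y0:y0+56,x0:x0+100],None,fx=k,fy=k,interpolation=cv2.INTER_CUBIC)
    px=lambda x,y,z:tuple(np.int32((proj('side',[*(C+(x+da)*X+y*Y),z+dz])-[x0,y0]+.5)*k))
    for z,col in((133,(0,0,255)),(147,(0,255,0))):
        cv2.polylines(c,[np.array([px(x,y,z) for x,y in((23,44),(23,-44),(-23,-44),(-23,44))])],True,col,1)
    cv2.line(c,px(60,0,193),px(200,0,193),(255,0,0),1)
    cv2.imwrite(out,c)
E
python3 -c "
from ov import *
overlay('pics/s6.png','pics/o6.png')"
```

```text
(no output)
```

View pics/o6.png

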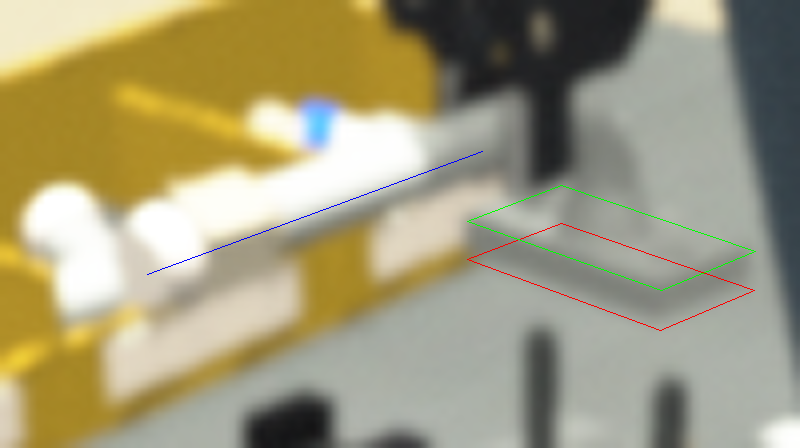

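```bash
python3 - <<'E'
from h import *
k=7;x0,y0=190,265;out=[]
a=np.radians(81.1);X=np.array([np.cos(a),np.sin(a)]);Y=np.array([-X[1],X[0]]);C=np.array([562.6,196.2])
for f,z0 in(('s0',0),('s5',19)):
    s=cv2.imread('pics/'+('side0.png' if f=='s0' else 's5.png'));c=cv2.resize(s[y0:y0+56,x0:x0+57],None,fx=k,fy=k,interpolation=cv2.INTER_CUBIC)
    px=lambda x,y,z:tuple(np.int32((proj('side',[*(C+x*X+y*Y),z])-[x0,y0]+.5)*k))
    for z,col in((0,(0,0,255)),(14,(0,200,0))):
        cv2.polylines(c,[np.array([px(x,y,z+z0) for x,y in((23,44),(23,-44),(-23,-44),(-23,44))])],True,col,1)
    out.append(c)
cv2.imwrite('pics/o7.png',np.hstack(out))
E
```

```text
(no output)
```

View pics/o7.png

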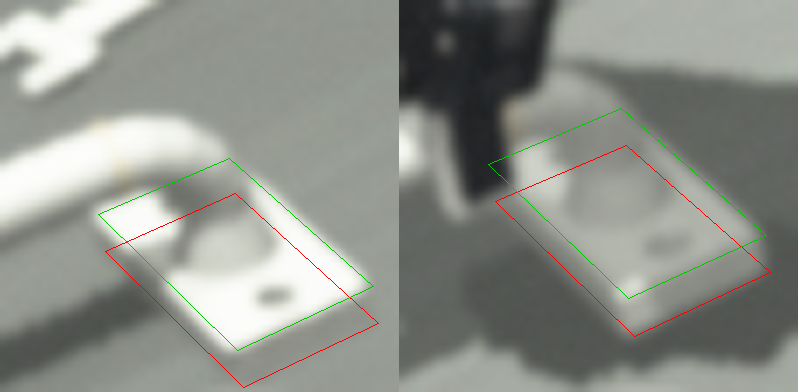

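```bash
python3 - <<'E'
from h import *
def prof(f,p,n):
    g=cv2.cvtColor(cv2.imread('pics/'+f),cv2.COLOR_BGR2GRAY).astype(np.float32)
    u,v=proj('side',p); vs=np.arange(v-9,v+9.1,1)
    q=cv2.remap(g,np.full((1,len(vs)),u,np.float32),vs[None].astype(np.float32),1)[0]
    print(n,(u.round(1),v.round(1)),q.astype(int).tolist())
def fr(C,yaw):
    a=np.radians(yaw);X=np.array([np.cos(a),np.sin(a)]);Y=np.array([-X[1],X[0]]);return lambda x,y,z:[*(np.array(C)+x*X+y*Y),z]
A=fr((562.6,196.2),81.1);B=fr((573.4,-257.9),85.2)
prof('s5.png',A(23,25,19),'s5 front edge');prof('s5.png',A(-5,44,19),'s5 side edge')
prof('s6.png',B(23,15,133),'s6 front');prof('s6.png',B(23,-15,133),'s6 front2');prof('s6.png',B(-5,44,133),'s6 side')
prof('s6.png',B(0,30,102),'pinL');prof('s6.png',B(0,-30,102),'pinF')
prof('s6.png',B(35,-10,52),'block front')
prof('s6.png',B(-10,50,52),'block side')
print(robot.observe()['position'])
E
```

```text
s5 front edge (np.float64(218.6), np.float64(308.2)) [179, 178, 177, 173, 166, 157, 145, 136, 127, 117, 107, 96, 89, 85, 84, 85, 86, 88, 100]
s5 side edge (np.float64(235.1), np.float64(307.0)) [177, 173, 165, 153, 141, 138, 136, 131, 120, 103, 89, 84, 84, 83, 84, 83, 85, 92, 113]
s6 front (np.float64(348.9), np.float64(187.8)) [157, 161, 160, 153, 140, 130, 129, 135, 148, 161, 171, 173, 174, 173, 173, 172, 171, 170, 171]
s6 front2 (np.float64(340.7), np.float64(184.8)) [169, 184, 184, 165, 144, 130, 128, 135, 148, 161, 168, 170, 169, 165, 155, 136, 116, 106, 100]
s6 side (np.float64(364.2), np.float64(187.8)) [172, 171, 163, 150, 139, 133, 134, 143, 154, 163, 168, 171, 172, 172, 173, 174, 175, 175, 175]
pinL (np.float64(358.7), np.float64(197.7)) [152, 163, 170, 173, 174, 172, 170, 160, 137, 107, 84, 74, 71, 70, 72, 75, 77, 76, 75]
pinF (np.float64(342.5), np.float64(191.5)) [128, 134, 146, 159, 167, 169, 166, 154, 130, 103, 85, 76, 73, 73, 72, 72, 73, 75, 77]
block front (np.float64(338.9), np.float64(214.1)) [179, 183, 187, 186, 184, 176, 173, 170, 161, 147, 135, 129, 128, 129, 128, 130, 131, 131, 131]
block side (np.float64(366.3), np.float64(215.6)) [166, 165, 166, 170, 174, 174, 172, 168, 158, 144, 135, 131, 131, 131, 131, 131, 132, 132, 133]
[ 577.72789414 -209.29609069  200.59809604]
```

```bash
python3 - <<'E'
from h import *
a=np.radians(85.2);X=np.array([np.cos(a),np.sin(a)]);Y=np.array([-X[1],X[0]])
B=lambda x,y,z:[*(np.array([573.4,-257.9])+x*X+y*Y),z]
t=cv2.imread('pics/t6.png');k=8;x0,y0=290,165
c=cv2.resize(t[y0:y0+70,x0:x0+95],None,fx=k,fy=k,interpolation=cv2.INTER_CUBIC)
px=lambda p:tuple(np.int32((proj('top',p)-[x0,y0]+.5)*k))
cv2.line(c,px(B(100,0,193)),px(B(200,0,193)),(255,0,0),1)
cv2.line(c,px(B(200,-15,193)),px(B(200,15,193)),(0,0,255),1)
cv2.line(c,px(B(150,-15,193)),px(B(150,15,193)),(0,0,255),1)
cv2.line(c,px(B(125,-20,117)),px(B(125,20,117)),(0,255,0),1)
cv2.imwrite('pics/o8.png',c)
g=cv2.cvtColor(cv2.imread('pics/s6.png'),cv2.COLOR_BGR2GRAY).astype(np.float32)
for n,q in(('left',(23,-44,140)),('right',(-23,44,140))):
    u,v=proj('side',B(*q));v-=1;us=np.arange(u-7,u+7.1)
    print(n,u.round(1),v.round(1),cv2.remap(g,us[None].astype(np.float32),np.full((1,len(us)),v,np.float32),1)[0].astype(int).tolist())
E
```

```text
left 332.9 178.6 [213, 212, 212, 211, 208, 202, 183, 154, 135, 133, 135, 143, 151, 159, 166]
right 368.8 182.4 [153, 149, 144, 141, 138, 139, 146, 158, 157, 136, 102, 76, 67, 65, 63]
```

View pics/o8.png

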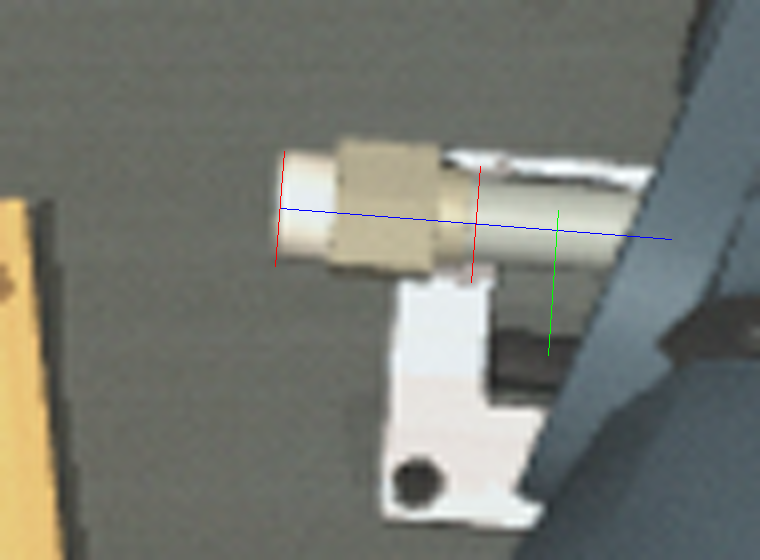

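Top view: the cap end sits on its predicted line at x = 200, so the balance grip is confirmed, and the tail is over the saddle. Both views put the tube about 1.6 mm too far in +x, and the side view shows it 2 to 3 mm high. I'll trim that, let it settle and check.

```bash
python3 -m creep '0 -0.03 0.05 0;0 -0.03 0.04 0;0 0 0 0;0 0 0 0;0 0 0 0;0 0 0 0;0 0 0 0;0 0 0 0'
python3 - <<'E'
from h import *
t=snap('top','t9.png');s=snap('side','s9.png');o=robot.observe();print(o['position'],abs(o['joint_vel']).max(),o['wrist_force'],o['ft_torque'])
a=np.radians(85.2);X=np.array([np.cos(a),np.sin(a)]);Y=np.array([-X[1],X[0]])
B=lambda x,y,z:[*(np.array([573.4,-257.9])+x*X+y*Y),z]
g=cv2.cvtColor(s,cv2.COLOR_BGR2GRAY).astype(np.float32);gt=cv2.cvtColor(t,cv2.COLOR_BGR2GRAY).astype(np.float32)
def pr(n,img,c,p,du,dv,m=8):
    u,v=proj(c,p);k=np.arange(-m,m+1)
    print(n,cv2.remap(img,(u+k*du)[None].astype(np.float32),(v+k*dv)[None].astype(np.float32),1)[0].astype(int).tolist())
pr('front',g,'side',B(23,15,132),0,1);pr('side',g,'side',B(-5,44,132),0,1)
u,v=proj('side',B(23,-44,139)); pr('left',g,'side',B(23,-44,138),1,0)
pr('nut',gt,'top',B(173,0,192),0,1,12);pr('tube',gt,'top',B(135,0,192),0,1,12)
E
```

```text
t: 18.35
position: [576.1, -209.5, 198.1]
ee_rot: [0.0, 0.736, 0.677, 0.0]
wrist_force: [-0.1, 0.1, -6.8]
gripper_width: 19.3
[ 576.03264008 -209.52859706  198.06081069] 0.0019481985380985893 [ 0.35797417  0.38608483 -5.87622806] [ 0.02424649  0.04115382 -0.00058937]
front [156, 159, 157, 145, 133, 127, 130, 141, 156, 167, 172, 174, 173, 172, 172, 171, 172]
side [171, 169, 163, 150, 138, 134, 134, 142, 154, 166, 170, 173, 173, 173, 175, 176, 175]
left [214, 212, 208, 206, 200, 192, 181, 164, 146, 133, 128, 128, 131, 136, 140, 145, 153]
nut [107, 109, 110, 122, 159, 172, 170, 170, 170, 171, 173, 180, 182, 183, 184, 182, 182, 182, 178, 137, 91, 98, 104, 104, 107]
tube [107, 106, 107, 150, 223, 159, 66, 100, 159, 182, 196, 208, 217, 212, 192, 179, 153, 120, 98, 113, 113, 112, 110, 101, 97]
```

```bash
python3 -c "
from h import *
print(robot.close_job())"
```

```text
the job is handed in; nothing more can be done
None
```

The loose guide pin is in the block, and the tube was over it, still held, when I handed the job in at about 18.5 s of the 61 s allowed.

- **Pin:** I lowered it into the empty hole until it touched bottom at about 10 N, at the height expected for fully home. After release, both camera views showed it standing as tall as the fixed pin.
- **Tube grip:** I gripped the tube at its balance point. The wrist read its weight (about 6 to 7 N) with almost no moment, and the side view after lifting looked level.
- **Final position:** The flange is about 30–31 mm above the pins, turned to match the block. The tail is over the saddle, and the arm was still.

**Check that disagreed:** before the last trim, the cameras put the tube about 1.6 mm off sideways and 2–4 mm higher than the arm's own readings. I corrected 1.5 mm sideways and 2 mm down. The last measurements agree to about 1 mm, except the flange's left edge in the side view, about 1.3 px off, which I put down to its slanted edge and did not follow up. The bolt-hole alignment comes from the flange's edges, because the holes themselves could not be seen under the gripper.

I viewed 10 pictures, and nothing touched the other fittings or tools that I could see.

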